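# Pack the balloon-decorating set into its fitted carton

## Robot

A 6-joint arm with a two-finger parallel gripper is mounted at the origin on a cart in front of the work surface, level with it; the furniture and walls round the work are solid. World frame = base frame: x ahead of the robot, y to its left, z up, the work surface at z = 0. Lengths are in m, angles in rad, forces in N, time in s.
With the tool pointing down it reaches from about 0.375 to 0.975 m from the base axis. Payload 3.8 kg.
Tool frame: the origin (TCP) lies on the centre line of the jaws, within the pads' length; the fingertips stand 14 mm ahead of it and the grasp point (between the pads) lies 5 mm behind it; z points along the fingers, y is the line along which they close (so a half turn about z gives the same grasp; the last joint's range is limited). The gripper opens to 85 mm and grips with 20 to 120 N. Pads are 22 mm wide; open, the fingers measure 114 mm over their backs; the gripper's body (76 mm by 85 mm) begins 54 mm behind the grasp point. The pads swing forward as they close: fully open they stand 13 mm farther back than shut.
Start: joints at [-1.166, 0.264, 1.604, -0, 1.274, -0.037], TCP at [0.289, -0.61, 0.245] pointing down, gripper open.
Joint ranges: [-2.63, 2.63], [-0.94, 2.18], [0.31, 2.57], [-1.31, 4.45], [0, 2.66], [-2.55, 2.55]. Speed limits (rad/s): [2.57, 2.57, 3.14, 3.14, 3.14, 3.14].

## Interface

Orientations are given as a rotation vector (axis times angle).
In Python, from workcell import bot, eyes, spot_in gives the robot as it stands.
- The arm moves only by the tool carry_out, never from a script. Its argument "series" is text: rows parted by semicolons, each of 4 numbers parted by spaces: the shift along the world's x, y, z in m, then the turn about the world's z in degrees. In form: tx ty tz roll; .... A call has 1 to 20 rows; each row shifts and turns the commanded pose from where the row before left it; what a row does not reach is not made up. A row lasts 1/8 s, in which the tool goes at most 62.5 mm and 10.7 degrees, less where a joint would pass 70% of its speed; a pose out of reach is approached as far as the arm can. A call is refused whole if a number of a shift passes 0.0625 or a number of a turn 10.7, either way. A call with a gripper value outside its range is refused whole. "jaw" is the gripper command: -1 is shut, 1 is fully open, values between are in proportion, set as the call begins (left out, the last holds). The fingers move at their own pace and stop on an object; "grip_force" is the grip in N (left out, the last holds). Time passes only in rows, so rows that do not move let the fingers close. It gives the time, the measured TCP pose, the force, the opening and the grip force at its end, in the units of the state.
- bot.read_state(): the state, without advancing time (a new reading comes with each control period).
- eyes.read_camera(name): name is "side" or "top"; returns (picture, depth): 384x512x3 uint8, blue, green, red; 384x512 float32, m along the optical axis (not along the pixel's ray), 0 where there is no reading.
- eyes.get_calibration(name): a dict with "K" (3x3 intrinsics, pixels), "position" and "rotation" of the camera in the world. Camera axes: x right, y down, z forward; pixel columns grow to the right and rows downward; lengths in m; the calibration is good to about 2 mm. A picture is of the moment at which its call begins. get_calibration takes no time and is no camera call.
- bot.finish_job(): hands the job in; it is judged then, once.
Trained networks look in the newest picture that a camera, given by its name, has taken for a name from the list of things; names that differ only in an ending like _2 or _b are one class to them, and where a whole thing is asked for, a point or a joint stands for the part that bears it (a point fixed in the world has none). Each returns a list of dicts, best first, with "score" (0 to 1); they miss things now and then, are a little off and sometimes report something else, mostly with a low value. They report only what shows in the picture. A call takes as long as a camera call. They do not tell look-alikes from the thing itself.
- spot_in(camera, target): "rect" ([centre column, centre row, width, height] in pixels, round what is visible of it).
The state is a dict: "time": time; "q": joint angles; "joint_vel": joint speeds; "joint_torque": joint torques, N m; "tool_pos": TCP position; "tcp_rot": TCP orientation; "wrist_force": force on the tool from outside, world axes, zero at the start; "torque": the same for the moment, N m; "width": opening from 0.0 (shut) to 1.0 (fully open); "grip_force": force on a finger pad.
Only numpy, scipy, OpenCV 4.12 (cv2) and the standard library are available. Lean on these libraries where they do the work, as an engineer would, in place of code of your own. Each camera call takes 0.05 s, during which the arm holds its last target. There are 200 camera calls.

## Task

Pack the balloon-decorating set into its foam-lined tray: the confetti jar, the brass nozzle, the smaller of the two slender ribbon spools and the smaller of the two squat ones, each standing upright and fully down in the well cut for its width and height, so that all four tops come out level (35 mm above the foam) and the lid can go on. The larger slender spool and the larger squat spool belong to another set and would hold the lid up: leave them standing where they are.

Things in the scene. Friction and masses are not known exactly. Their poses are not given: they have to be found in the camera images.
- confetti_jar: jar of confetti, of the set: 63 mm across, 92 mm tall, standing; the screw lid is a plain cylinder 58 mm across taking the top 18 mm, the body below is wider (62 mm). Origin at the centre of its underside, z up. About 0.16 kg.
- nozzle: brass filling nozzle for a helium cylinder, of the set: the thinnest standing thing, foot 30 mm across and 21 mm high, then 24 mm across up to 51 mm, then a round dark stem 14 mm across; 80 mm tall, its top graspable up to 78 mm. Origin at the centre of its underside, z up. About 0.19 kg.
- spool_slim: ribbon spool, of the set, the smaller of the two slender ones: 44 mm across the round end flanges (4 mm thick), wound ribbon 42 mm across, 90 mm tall, standing. Origin at the centre of its underside, z up. About 0.08 kg.
- spool_short: ribbon spool, of the set, the smaller of the two squat ones: 54 mm across the round end flanges (3 mm thick), wound ribbon 51 mm across, 64 mm tall, standing. Origin at the centre of its underside, z up. About 0.07 kg.
- spool_tall: ribbon spool NOT of the set, the larger of the two slender ones: 48 mm across, 100 mm tall, standing. Origin at the centre of its underside, z up. All six loose things stand on the desk (z = 0), 85 mm or more between centres; only pens under 20 mm high lie among them.
- spool_wide: ribbon spool NOT of the set, the larger of the two squat ones: 60 mm across, 75 mm tall, standing. Origin at the centre of its underside, z up. Behind the work stand the carton's lid, a pen pot, a spray can, a tape dispenser. Mind the big closed carton on the right: fixed, 410 mm high, its faces towards the work run from its near corner at x 0.39, y -0.58 to its left corner at x 0.72, y -0.05.
- insert_jar: grey foam insert 86 x 86 mm, 64 mm high, with one round blind well in the middle of its top, 78 mm across and 57 mm deep, for the jar. Origin at the centre of its underside, 3 mm above the desk; well floor 7 mm above the origin; z up, x and y along its sides. The four inserts stand two by two, 89 mm between centres, in any arrangement.
- insert_slim: grey foam insert 86 x 86 mm, 64 mm high, with one round blind well in the middle of its top, 60 mm across and 55 mm deep, for the small slender spool. Origin at the centre of its underside, 3 mm above the desk; well floor 9 mm above the origin; z up, x and y along its sides. The inserts sit in a fixed cardboard tray, 186 mm square outside, walls 4 mm thick and 71 mm high.
- insert_short: grey foam insert 86 x 86 mm, 64 mm high, with one round blind well in the middle of its top, 70 mm across and 29 mm deep, for the small squat spool. Origin at the centre of its underside, 3 mm above the desk; well floor 35 mm above the origin; z up, x and y along its sides. Card strips 3 mm wide, level with the foam, part the inserts.
- insert_nozzle: grey foam insert 86 x 86 mm, 64 mm high, with one round blind well in the middle of its top, 46 mm across and 45 mm deep, for the nozzle. Origin at the centre of its underside, 3 mm above the desk; well floor 19 mm above the origin; z up, x and y along its sides. The well rims are bevelled 2 mm. Mind the cupboard doors over the left of the desk, from 0.6 m up.
Mind the look-alikes: they are no part of the job. What is shaped like the insert_short but purple is not meant. What is shaped like the spool_short but pink is not meant.

How it is judged:
By the outcome, as a careful person would: the job done as asked, in the order asked, and still so for the second after the job is handed in, with the robot touching nothing.
It also fails if it takes over 120 s, if anything falls off the work surface, if the arm or the gripper's body presses on something with over 40 N, if the wrist force passes 120 N, or if a joint passes its speed limit or range.

## Working session

There is one attempt and no reset: what is moved stays moved. The work goes in short steps, Python scripts to look and compute and a tool call to move; the robot and the scene stay as the last step left them, time stands still between calls to the robot, and variables do not carry over. Pictures are saved under pics/ and viewed, at most 14 in all, crops included, and the job is handed in when it is done.

Besides the shell and the picture viewer there is one more tool, called after "Emit:" in YAML: its name, and indented under it one key for each argument. carry_out: Moves the arm, as the interface text tells. Its arguments: {"type":"object","properties":{"series":{"type":"string"},"jaw":{"type":"number"},"grip_force":{"type":"number"}},"required":["series"]}

```bash
ls; mkdir -p pics
cat > h.py <<'E'
import numpy as np, cv2
from workcell import bot, eyes, spot_in
def world(cam, d=None):
    c=eyes.get_calibration(cam); K=np.array(c["K"]); R=np.array(c["rotation"]); p=np.array(c["position"])
    if R.shape!=(3,3): R=cv2.Rodrigues(R)[0]
    v,u=np.mgrid[0:384,0:512]
    P=np.stack([(u-K[0,2])/K[0,0]*d,(v-K[1,2])/K[1,1]*d,d],-1)
    W=P@R.T+p; W[d==0]=np.nan
    return W
E
python3 - <<'E'
from h import *
for c in("top","side"):
    im,d=eyes.read_camera(c); cv2.imwrite(f"pics/{c}0.png",cv2.resize(im,(800,600))); np.save(c+"0.npy",d); np.save(c+"im.npy",im)
    k=eyes.get_calibration(c); print(c,k)
    W=world(c,d)
    for n in["confetti_jar","nozzle","spool_slim","spool_short","spool_tall","spool_wide","insert_jar","insert_slim","insert_short","insert_nozzle"]:
        for r in spot_in(c,n)[:4]:
            u,v,w,h=r["rect"]; print(n,round(r["score"],2),np.round([u,v,w,h]),np.round(W[int(v),int(u)],3))
print(bot.read_state())
E
```

```text
pics
top {'K': array([[355.29438191,   0.        , 251.5116993 ],
       [  0.        , 355.29438191, 188.25016441],
       [  0.        ,   0.        ,   1.        ]]), 'position': array([0.28557734, 0.00150112, 1.10471848]), 'rotation': array([-2.13711763,  2.11704926, -0.18986228])}
confetti_jar 0.87 [334. 185.  26.  25.] [ 0.483 -0.232  0.095]
nozzle 0.61 [347. 219.  13.  11.] [ 0.39  -0.279  0.048]
spool_slim 0.62 [296. 176.  17.  19.] [ 0.507 -0.126  0.089]
spool_short 0.76 [373. 200.  23.  20.] [ 0.441 -0.355  0.068]
spool_short 0.51 [314. 214.  18.  15.] [ 0.402 -0.181  0.066]
spool_tall 0.59 [278. 205.  23.  16.] [ 0.423 -0.072  0.1  ]
spool_wide 0.82 [227. 132.  21.  26.] [0.647 0.082 0.078]
insert_jar 0.97 [197. 178.  32.  33.] [0.518 0.178 0.012]
insert_slim 0.93 [227. 176.  30.  30.] [0.525 0.081 0.015]
insert_short 0.81 [197. 208.  33.  30.] [0.42  0.168 0.039]
insert_short 0.6 [177. 125.  34.  37.] [0.681 0.245 0.032]
insert_short 0.57 [137. 272.  34.  32.] [0.229 0.337 0.037]
insert_nozzle 0.88 [230. 204.  34.  32.] [0.435 0.072 0.024]
side {'K': array([[493.356371  ,
[... 1314 characters left out ...]
 22.] [0.433 0.088 0.033]
{'time': 1.1, 'q': array([-1.16589093e+00,  2.63897164e-01,  1.60398350e+00,  1.31831354e-05,
        1.27367970e+00, -3.69084666e-02]), 'joint_vel': array([ 0.00099583, -0.00110219,  0.00025896, -0.00172788, -0.00149931,
       -0.00060459]), 'joint_torque': array([ 8.21108301e-06, -5.15085125e+01, -3.67732179e+01, -1.94348477e-04,
        8.44009246e-04, -1.35965547e-05]), 'tool_pos': array([ 0.28861736, -0.61019561,  0.24529056]), 'tcp_rot': array([3.06522182e+00, 6.88356474e-01, 2.87469120e-05]), 'wrist_force': array([ 0.17849218, -0.11728013,  0.17461453]), 'torque': array([-0.00402818,  0.0164588 ,  0.05139313]), 'grip_force': 0.0, 'width': 1.0017839368373824}
```

Run:
```python
from h import *
im=np.load("topim.npy"); cv2.imwrite("pics/topc.png",cv2.resize(im[90:290,120:400],None,fx=2.85,fy=2.85,interpolation=cv2.INTER_CUBIC))
im=np.load("sideim.npy"); cv2.imwrite("pics/sidec.png",cv2.resize(im[90:310,150:350],None,fx=2.7,fy=2.7,interpolation=cv2.INTER_CUBIC))
```

```text
(no output)
```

View pics/topc.png

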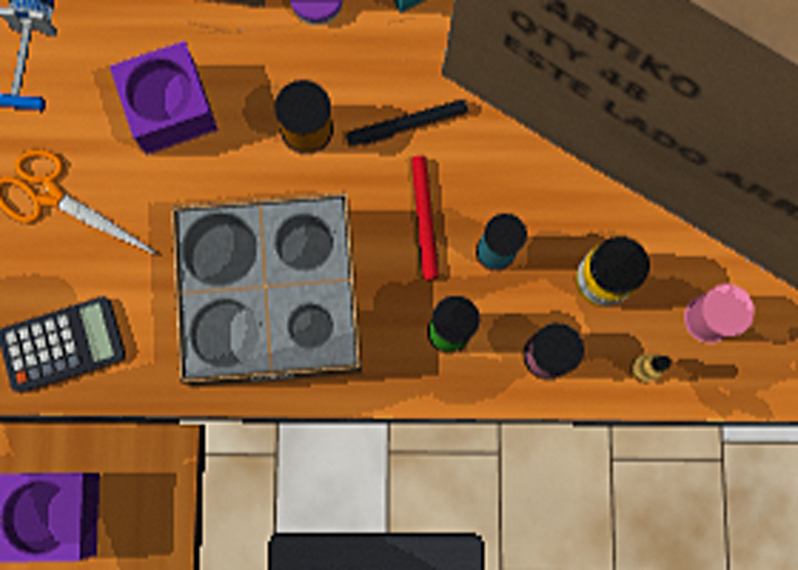

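View pics/sidec.png

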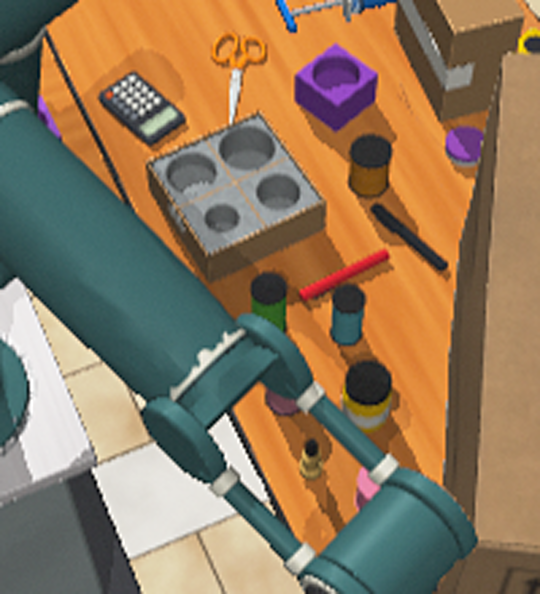

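The top view (crop pixels) shows the jar (618,265), teal slim spool (500,240), green tall spool (455,322), magenta squat spool (555,350), nozzle (650,367), brown wide spool (305,110) and the pink decoy (725,310). The tray wells are jar upper left, slim upper right, short lower left and nozzle lower right.

Run:
```python
from h import *
d=np.load("top0.npy"); W=world("top",d); Z=W[...,2]
for n,x,y,h,r in[("jar",.483,-.232,.092,.029),("nozzle",.39,-.279,.08,.007),("slim",.507,-.126,.09,.022),("short",.402,-.181,.064,.027),("tall",.423,-.072,.1,.024),("wide",.647,.082,.075,.03),("pink",.441,-.355,.064,.027)]:
    near=np.hypot(W[...,0]-x,W[...,1]-y)<.05
    m=near&(Z>h-.008)&(Z<h+.012); P=W[m]
    c,_=cv2.minEnclosingCircle(P[:,:2].astype(np.float32)),0
    b=(P.min(0)+P.max(0))/2
    print(n,m.sum(),"mean",np.round(P.mean(0),4),"mid",np.round(b,4),"enc",np.round(c[0],4),round(c[1],4),"R",r,"zmax",np.nanmax(Z[near]).round(4))
m=(Z>.057)&(Z<.08)&(np.abs(W[...,0]-.475)<.13)&(np.abs(W[...,1]-.125)<.13)
P=W[m][:,:2].astype(np.float32); R=cv2.minAreaRect(P); print("tray",R, np.nanmedian(Z[m]))
# well holes
m2=((Z<.05)&(np.abs(W[...,0]-.475)<.1)&(np.abs(W[...,1]-.125)<.1))
print(Z[178,190:235].round(3)); print(W[178,190:235,1].round(3))
```

```text
jar 320 mean [ 0.4878 -0.2451  0.0923] mid [ 0.4888 -0.2453  0.0909] enc [ 0.4886 -0.2457] 0.0295 R 0.029 zmax 0.0975
nozzle 23 mean [ 0.3899 -0.2884  0.079 ] mid [ 0.3898 -0.2892  0.079 ] enc [ 0.3882 -0.2892] 0.007 R 0.007 zmax 0.0842
slim 179 mean [ 0.5188 -0.1288  0.0906] mid [ 0.5189 -0.1292  0.0895] enc [ 0.5187 -0.1286] 0.0221 R 0.022 zmax 0.0947
short 259 mean [ 0.4038 -0.1846  0.0647] mid [ 0.4034 -0.1852  0.0644] enc [ 0.4044 -0.1846] 0.027 R 0.027 zmax 0.0698
tall 221 mean [ 0.4288 -0.0766  0.1006] mid [ 0.4284 -0.0768  0.1002] enc [ 0.4289 -0.0766] 0.0239 R 0.024 zmax 0.1062
wide 297 mean [0.6597 0.0838 0.0757] mid [0.6606 0.0844 0.0763] enc [0.6596 0.0837] 0.0306 R 0.03 zmax 0.0817
pink 264 mean [ 0.4463 -0.3617  0.0644] mid [ 0.4468 -0.3623  0.0649] enc [ 0.4466 -0.3622] 0.0276 R 0.027 zmax 0.0704
tray ((0.46599775552749634, 0.11886891722679138), (0.18713411688804626, 0.18613365292549133), 5.2940497398376465) 0.06784782185009253
[0.012 0.011 0.014 0.01  0.01  0.01  0.012 0.014 0.012 0.01  0.006 0.009
 0.009 0.013 0.007 0.01  0.016 0.01  0.011 0.011 0.067 0.066 0.068 0.069
 0.069   nan 0.067 0.067 0.019 0.011 0.01  0.011 0.013 0.011 0.016 0.009
 0.012 0.013 0.014 0.015 0.01  0.01  0.012 0.012 0.011]
[0.197 0.194 0.191 0.188 0.185 0.182 0.178 0.175 0.172 0.169 0.167 0.163
 0.16  0.156 0.154 0.15  0.147 0.144 0.141 0.138 0.128 0.125 0.122 0.119
 0.116   nan 0.11  0.107 0.109 0.106 0.103 0.1   0.097 0.094 0.09  0.088
 0.084 0.081 0.078 0.075 0.072 0.069 0.065 0.062 0.059]
```

Emit:
carry_out:
  series: "0.01 0.05 0 0;0.01 0.05 0 0;0.01 0.05 0 0;0.01 0.05 0 0;0.04 0.04 -0.01 0;0.04 0.04 -0.01 0;0.04 0.045 -0.01 0;0.039 0.039 -0.005 0;0 0 0 0;0 0 0 0"
  jaw: 1
  grip_force: 50

```text
time: 2.35
tool_pos: [0.4875, -0.2462, 0.2103]
tcp_rot: [3.065, 0.69, -0.001]
wrist_force: [1.0, -0.3, -0.5]
width: 1.003
grip_force: 0.0
```

Emit:
carry_out:
  series: "0 0 -0.04 0;0 0 -0.04 0;0 0.001 -0.03 0;0 0 -0.011 0;0 0 0 0;0 0 0 0"

```text
time: 3.1
tool_pos: [0.4885, -0.2463, 0.091]
tcp_rot: [3.064, 0.687, 0.003]
wrist_force: [0.5, -0.4, 0.1]
width: 1.002
grip_force: 0.0
```

Run:
```python
from h import *
a=[cv2.resize(eyes.read_camera(c)[0][v:v+90,u:u+100],None,fx=4,fy=4,interpolation=cv2.INTER_CUBIC) for c,u,v in(("side",235,185),("top",285,140))]
cv2.imwrite("pics/jar1.png",np.hstack(a))
```

```text
(no output)
```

View pics/jar1.png

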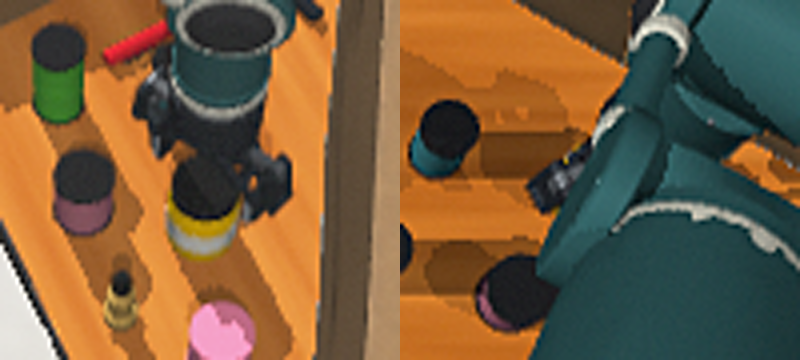

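The side crop shows the jar lid at about (205,185) between the two fingers (150,100) and (268,185), with no contact. I'll close on the lid.

Emit:
carry_out:
  series: "0 0 -0.002 0;0 0 0 0;0 0 0 0;0 0 0 0;0 0 0 0;0 0 0 0;0 0 0 0;0 0 0 0;0 0 0.02 0;0 0 0.02 0;0 0 0 0"
  jaw: -1

```text
time: 4.58
tool_pos: [0.4884, -0.2455, 0.1282]
tcp_rot: [3.064, 0.688, 0.003]
wrist_force: [0.3, -0.1, -2.2]
width: 0.66
grip_force: 54.0
```

Run:
```python
from h import *
im,d=eyes.read_camera("side")
cv2.imwrite("pics/jar2.png",cv2.resize(im[170:270,220:320],None,fx=5,fy=5,interpolation=cv2.INTER_CUBIC))
print(bot.read_state()["q"])
```

```text
[-5.11459979e-01  1.25834655e-01  1.99886303e+00  6.41849055e-05
  1.01661489e+00  6.17407481e-01]
```

View pics/jar2.png

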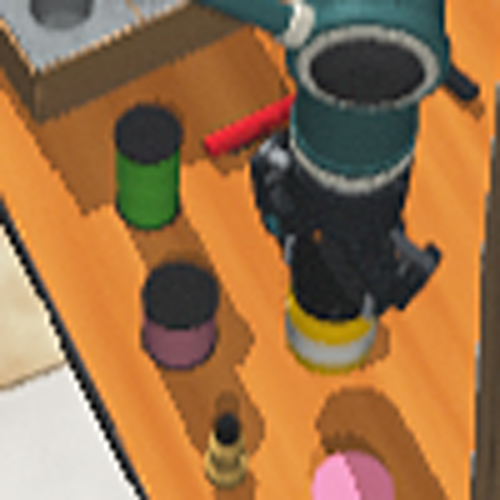

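The jar is held by its lid (opening ≈ 56 mm) and off the desk. I'll carry it over its well.

Emit:
carry_out:
  series: "0 0 0.03 0;0 0 0.03 0;0 0 0.03 0;0.001 0.02 0 0;0.001 0.04 0 0;0.002 0.042 0 0;0.002 0.042 0 0;0.002 0.042 0 0;0.002 0.042 0 0;0.002 0.042 0 0;0.002 0.042 0 0;0.002 0.042 0 0;0.002 0.04 0 0;0.001 0.02 0 0;0.001 0 0 0;0 0 0 0;0 0 0 0"

```text
time: 6.75
tool_pos: [0.5074, 0.1678, 0.217]
tcp_rot: [3.065, 0.686, -0.001]
wrist_force: [0.2, -0.4, -1.3]
width: 0.655
grip_force: 54.1
```

Run:
```python
from h import *
im,d=eyes.read_camera("side")
cv2.imwrite("pics/jar3.png",cv2.resize(im[90:210,180:310],None,fx=4.5,fy=4.5,interpolation=cv2.INTER_CUBIC))
s=bot.read_state();print(s["q"],s["tool_pos"])
```

```text
[ 2.72770425e-01  1.84139695e-02  1.93532591e+00 -2.21241782e-04
  1.18813004e+00  1.40334123e+00] [0.50756865 0.16777363 0.21715262]
```

View pics/jar3.png

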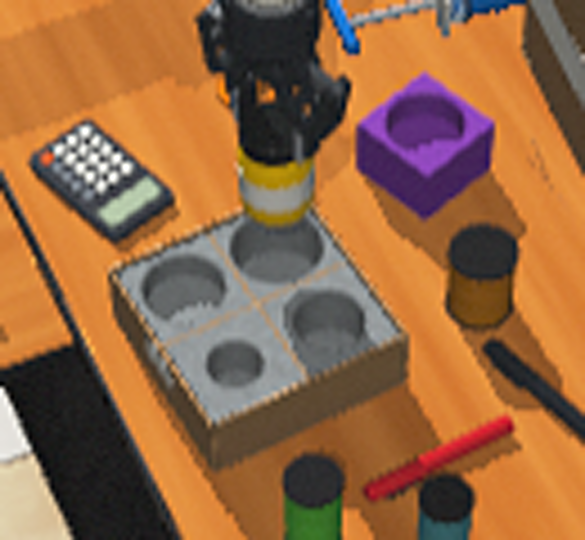

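The jar hangs upright above its well (280,190 in the crop). Now lowering it.

Emit:
carry_out:
  series: "-0.001 0 -0.03 0;0 0 -0.03 0;0 0 -0.02 0;0 0 -0.015 0;0 0 -0.01 0;0 0 -0.006 0;0 0 -0.004 0;0 0 -0.002 0;0 0 0 0;0 0 0 0"

```text
time: 8.05
tool_pos: [0.5069, 0.1689, 0.1007]
tcp_rot: [-3.065, -0.688, -0.001]
wrist_force: [0.0, 0.7, -1.7]
width: 0.663
grip_force: 54.1
```

Emit:
carry_out:
  series: "0 -0.001 -0.001 0;0 0 -0.001 0;0 0 -0.001 0;0 0 0 0;0 0 0 0"

```text
time: 8.68
tool_pos: [0.5072, 0.168, 0.0982]
tcp_rot: [-3.065, -0.688, -0.002]
wrist_force: [-1.8, -0.9, 5.6]
width: 0.664
grip_force: 54.9
```

Emit:
carry_out:
  series: "0 0 0 0;0 0 0 0;0 0 0 0;0 0 0 0;0 0 0.01 0;0 0 0.03 0;0 0 0.04 0;0 0 0.04 0;0 0 0 0"
  jaw: 0.8

```text
time: 9.8
tool_pos: [0.5096, 0.1687, 0.2226]
tcp_rot: [-3.065, -0.688, -0.015]
wrist_force: [-0.5, 0.4, 0.1]
width: 0.902
grip_force: 0.0
```

Emit:
carry_out:
  series: "-0.012 -0.045 0 0;-0.012 -0.045 0 0;-0.012 -0.046 0 0;-0.012 -0.046 0 0;-0.012 -0.046 0 0;-0.012 -0.046 0 0;-0.012 -0.046 0 0;-0.012 -0.046 0 0;-0.012 -0.046 0 0;-0.01 -0.045 0 0;0 0 0 0;0 0 0 0"
  jaw: 0.06

```text
time: 11.3
tool_pos: [0.3881, -0.2886, 0.2165]
tcp_rot: [-3.064, -0.687, 0.001]
wrist_force: [0.1, -0.2, -1.0]
width: 0.531
grip_force: 0.0
```

Run:
```python
from h import *
im,d=eyes.read_camera("side"); W=world("side",d); Z=W[...,2]
s=bot.read_state();print(s["q"],s["tool_pos"],s["tcp_rot"],s["width"])
def med(x,y,lo,hi,r):
    P=W[(np.hypot(W[...,0]-x,W[...,1]-y)<r)&(Z>lo)&(Z<hi)]; print(len(P),P.mean(0) if len(P) else "",(P.min(0)+P.max(0))/2 if len(P) else "")
med(.507,.168,.085,.12,.05); med(.39,-.289,.07,.09,.03)
a=[cv2.resize(im[v:v+110,u:u+100],None,fx=4,fy=4,interpolation=cv2.INTER_CUBIC) for u,v in((200,90),(225,200))]
cv2.imwrite("pics/n1.png",np.hstack(a))
```

```text
[-6.90211476e-01 -8.13912984e-02  2.03309629e+00  4.81097753e-04
  1.19141946e+00  4.38304339e-01] [ 0.38836543 -0.28818567  0.21661295] [-3.06370165e+00 -6.88484951e-01  9.19133535e-04] 0.5296747756738409
73 [0.51032198 0.16775628 0.10033911] [0.5052219  0.16545409 0.09860828]
21 [ 0.38847939 -0.29222643  0.08047217] [ 0.3896187  -0.2912132   0.08074999]
```

View pics/n1.png

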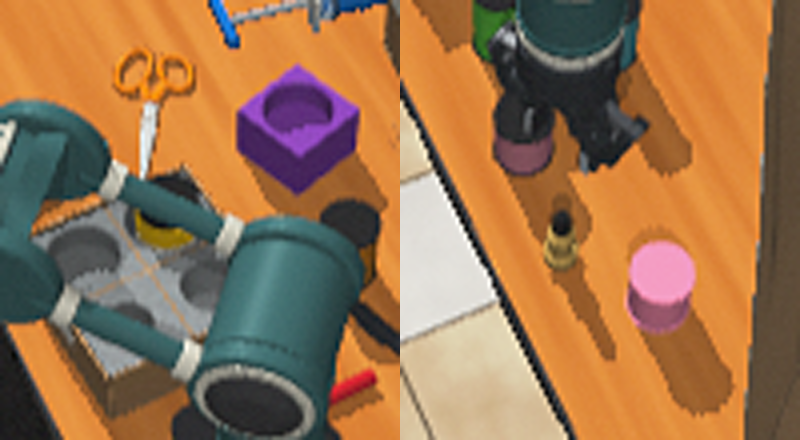

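The jar stands in its well (left crop, 165,215). The nozzle stands at (560,240) right, clear of the fingers' line. Descending on its stem.

Emit:
carry_out:
  series: "0.001 -0.001 -0.04 0;0 0 -0.04 0;0 0 -0.035 0;0 0 -0.02 0;0 0 -0.012 0;0 0 0 0;0 0 0 0"

```text
time: 12.22
tool_pos: [0.3905, -0.2904, 0.0713]
tcp_rot: [3.064, 0.689, 0.002]
wrist_force: [0.3, 1.0, 0.3]
width: 0.528
grip_force: 0.0
```

Emit:
carry_out:
  series: "0 0 0 0;0 0 0 0;0 0 0 0;0 0 0 0;0 0 0 0;0 0 0 0;0 0 0.02 0;0 0 0.02 0;0 0 0 0"
  jaw: -1

```text
time: 13.35
tool_pos: [0.3905, -0.291, 0.1114]
tcp_rot: [3.063, 0.688, 0.003]
wrist_force: [0.1, -1.0, -2.2]
width: 0.104
grip_force: 49.0
```

Run:
```python
from h import *
im,d=eyes.read_camera("side")
cv2.imwrite("pics/n2.png",cv2.resize(im[200:300,220:320],None,fx=5,fy=5,interpolation=cv2.INTER_CUBIC))
```

```text
(no output)
```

View pics/n2.png

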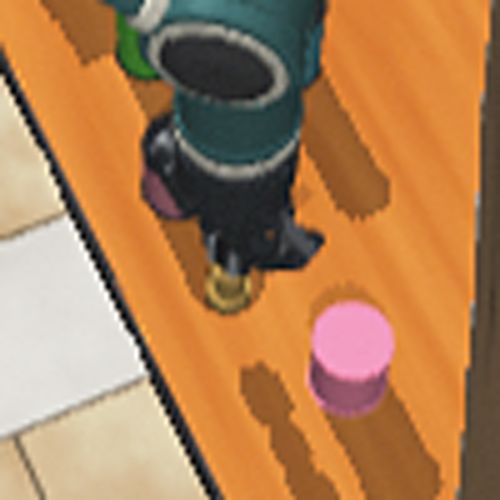

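The nozzle is held by its stem and clear of the desk. Carrying it over its well.

Emit:
carry_out:
  series: "0 0 0.03 0;0 0 0.04 0;0 0 0.04 0;0.002 0.022 0 0;0.004 0.04 0 0;0.004 0.04 0 0;0.004 0.04 0 0;0.004 0.04 0 0;0.004 0.04 0 0;0.004 0.04 0 0;0.004 0.04 0 0;0.003 0.035 0 0;0.002 0.025 0 0;0 0 0 0;0 0 0 0;0 0 0 0"

```text
time: 15.4
tool_pos: [0.4243, 0.0709, 0.2198]
tcp_rot: [3.065, 0.687, -0.001]
wrist_force: [0.3, -0.1, -0.4]
width: 0.103
grip_force: 49.1
```

Run:
```python
from h import *
im,d=eyes.read_camera("side"); W=world("side",d); Z=W[...,2]
im2,d2=eyes.read_camera("top")
a=[cv2.resize(i[v:v+100,u:u+80],None,fx=5,fy=5,interpolation=cv2.INTER_CUBIC) for i,u,v in((im,200,90),(im2,185,140))]
cv2.imwrite("pics/n3.png",np.hstack(a))
s=bot.read_state();print(s["tool_pos"],s["tcp_rot"])
P=W[(np.hypot(W[...,0]-s["tool_pos"][0],W[...,1]-s["tool_pos"][1])<.03)&(Z>.12)&(Z<.2)]
for z in np.arange(.135,.2,.01):
    Q=P[abs(P[:,2]-z)<.005]; 
    if len(Q):print(round(z,3),len(Q),Q.mean(0).round(4))
```

```text
[0.42455226 0.07103687 0.22013784] [ 3.06561075e+00  6.86181012e-01 -3.23353901e-04]
0.155 11 [0.4186 0.0618 0.1548]
0.165 22 [0.4212 0.0644 0.1659]
0.175 17 [0.4213 0.0626 0.1741]
0.185 4 [0.4227 0.0602 0.1883]
0.195 22 [0.4201 0.0645 0.1952]
```

View pics/n3.png

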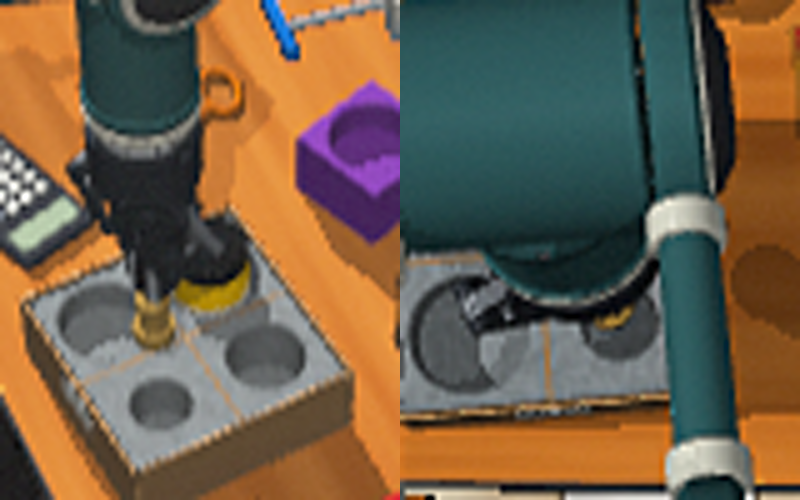

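The nozzle hangs upright (left crop, 153,320), with the arm pose above its well. Lowering it.

Emit:
carry_out:
  series: "0.001 0 -0.035 0;0 0 -0.035 0;0 0 -0.025 0;0 0 -0.015 0;0 0 -0.008 0;0 0 -0.004 0;0 0 -0.002 0;0 0 0 0;0 0 0 0"

```text
time: 16.62
tool_pos: [0.426, 0.0719, 0.0968]
tcp_rot: [3.065, 0.688, 0.002]
wrist_force: [-0.5, -0.5, -1.1]
width: 0.1
grip_force: 49.1
```

Emit:
carry_out:
  series: "0 -0.001 -0.001 0;0 0 -0.001 0;0 0 -0.001 0;0 0 -0.001 0;0 0 0 0;0 0 0 0"

```text
time: 17.38
tool_pos: [0.4263, 0.071, 0.0932]
tcp_rot: [-3.065, -0.688, -0.002]
wrist_force: [-0.9, 0.4, 5.9]
width: 0.104
grip_force: 50.0
```

Emit:
carry_out:
  series: "0 0 0 0;0 0 0 0;0 0 0 0;0 0 0 0;0 0 0.015 0;0 0 0.035 0;0 0 0.04 0;0 0 0.04 0;0 0 0 0"
  jaw: 0

```text
time: 18.5
tool_pos: [0.4286, 0.0712, 0.2275]
tcp_rot: [3.064, 0.688, 0.015]
wrist_force: [0.0, 0.2, -0.5]
width: 0.503
grip_force: 0.0
```

Emit:
carry_out:
  series: "0.01 -0.025 0 0;0.019 -0.04 0 0;0.019 -0.04 0 0;0.019 -0.04 0 0;0.019 -0.04 0 0;0.007 -0.016 0 0;0 0 0 0;0 0 0 0"
  jaw: 0.6

```text
time: 19.5
tool_pos: [0.5178, -0.1291, 0.2219]
tcp_rot: [-3.064, -0.689, 0.002]
wrist_force: [-0.6, 0.9, 0.8]
width: 0.809
grip_force: 0.0
```

Run:
```python
from h import *
im,d=eyes.read_camera("side"); W=world("side",d); Z=W[...,2]
s=bot.read_state();print(s["tool_pos"],s["tcp_rot"])
def med(x,y,lo,hi,r):
    P=W[(np.hypot(W[...,0]-x,W[...,1]-y)<r)&(Z>lo)&(Z<hi)]; print(len(P),P.mean(0) if len(P) else "",(P.min(0)+P.max(0))/2 if len(P) else "")
med(.519,-.129,.08,.1,.035); med(.426,.071,.085,.12,.02)
cv2.imwrite("pics/s1.png",cv2.resize(im[90:270,180:330],None,fx=3.3,fy=3.3,interpolation=cv2.INTER_CUBIC))
```

```text
[ 0.5178837  -0.12889988  0.22197855] [-3.06397663e+00 -6.89751605e-01  1.17429610e-03]
120 [ 0.51734736 -0.13110761  0.0910915 ] [ 0.51865588 -0.12919776  0.08999734]
22 [0.42377044 0.06665503 0.09720678] [0.42448968 0.06840144 0.09757033]
```

View pics/s1.png

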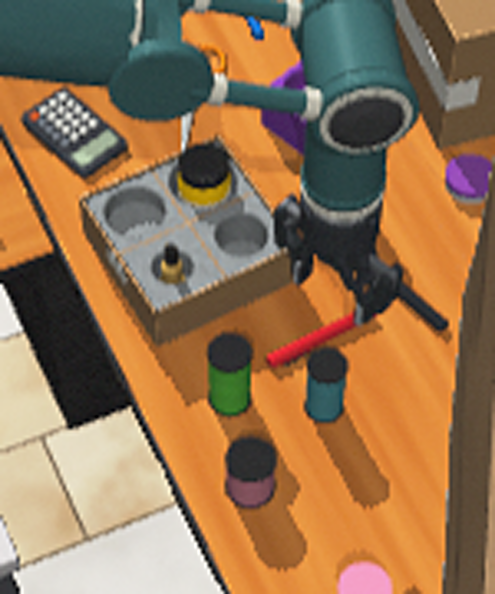

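The jar (205,175) and nozzle (172,265) stand upright in their wells. The slim teal spool stands at (327,385) and the tool is above it. Descending and gripping the top flange.

Emit:
carry_out:
  series: "0.001 0 -0.04 0;0 0 -0.04 0;0 0 -0.035 0;0 0 -0.018 0;0 0 -0.007 0;0 0 0 0;0 0 0 0"

```text
time: 20.42
tool_pos: [0.5209, -0.1305, 0.0838]
tcp_rot: [3.064, 0.688, 0.004]
wrist_force: [0.1, 0.8, 0.4]
width: 0.798
grip_force: 0.0
```

Emit:
carry_out:
  series: "0 0 0 0;0 0 0 0;0 0 0 0;0 0 0 0;0 0 0 0;0 0 0.02 0;0 0 0.02 0;0 0 0.02 0;0 0 0 0;0 0 0 0"
  jaw: -1
  grip_force: 35

```text
time: 21.68
tool_pos: [0.519, -0.13, 0.1413]
tcp_rot: [-3.065, -0.688, 0.002]
wrist_force: [-0.5, 0.1, -0.2]
width: 0.488
grip_force: 35.5
```

Emit:
carry_out:
  series: "0 0 0.04 0;0 0 0.04 0;0 0.019 0 0;-0.001 0.04 0 0;-0.001 0.04 0 0;-0.001 0.04 0 0;-0.001 0.04 0 0;-0.001 0.02 0 0;0 0.01 0 0;0 0 0 0;0 0 0 0"

```text
time: 23.05
tool_pos: [0.5144, 0.0782, 0.2217]
tcp_rot: [3.065, 0.688, -0.002]
wrist_force: [-0.5, -0.5, -0.2]
width: 0.485
grip_force: 35.8
```

Run:
```python
from h import *
im,d=eyes.read_camera("side"); W=world("side",d); Z=W[...,2]
s=bot.read_state();p=s["tool_pos"];print(p)
P=W[(np.hypot(W[...,0]-p[0],W[...,1]-p[1])<.04)&(Z>.12)&(Z<.22)]
for z in np.arange(.135,.22,.01):
    Q=P[abs(P[:,2]-z)<.005]; 
    if len(Q):print(round(z,3),len(Q),Q.mean(0).round(4))
cv2.imwrite("pics/s2.png",cv2.resize(im[90:190,190:290],None,fx=5,fy=5,interpolation=cv2.INTER_CUBIC))
```

```text
[0.51451208 0.07805287 0.22190832]
0.135 6 [0.5018 0.0681 0.1371]
0.145 18 [0.51   0.0633 0.1462]
0.155 23 [0.5044 0.0644 0.1554]
0.165 20 [0.5048 0.0637 0.1669]
0.175 17 [0.5045 0.0658 0.1755]
0.185 20 [0.5091 0.0613 0.1858]
0.195 22 [0.5037 0.0638 0.1959]
0.205 10 [0.5013 0.0637 0.2036]
0.215 34 [0.5037 0.0664 0.2152]
```

View pics/s2.png

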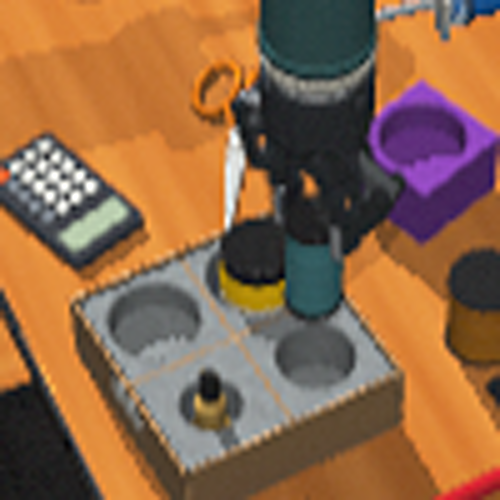

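The slim spool hangs upright above its well (313,275), and the jar and nozzle stand undisturbed. Lowering it.

Emit:
carry_out:
  series: "0 0 -0.035 0;0 0 -0.035 0;0 0 -0.025 0;0 0 -0.015 0;0 0 -0.009 0;0 0 -0.005 0;0 0 -0.001 0;0 0 0 0;0 0 0 0"

```text
time: 24.22
tool_pos: [0.5151, 0.0789, 0.0979]
tcp_rot: [3.065, 0.688, 0.002]
wrist_force: [0.2, 0.1, -1.5]
width: 0.486
grip_force: 35.8
```

Emit:
carry_out:
  series: "0 0 -0.001 0;0 0 -0.001 0;0 0 -0.001 0;0 0 -0.001 0;0 0 0 0;0 0 0 0"

```text
time: 24.98
tool_pos: [0.5162, 0.0794, 0.0956]
tcp_rot: [-3.065, -0.688, -0.005]
wrist_force: [-2.2, 1.4, 10.8]
width: 0.487
grip_force: 36.6
```

Emit:
carry_out:
  series: "0 0 0 0;0 0 0 0;0 0 0 0;0 0 0 0;0 0 0.015 0;0 0 0.035 0;0 0 0.04 0;0 0 0.04 0;0 0 0 0"
  jaw: 0.45

```text
time: 26.1
tool_pos: [0.5177, 0.0792, 0.229]
tcp_rot: [3.064, 0.688, 0.015]
wrist_force: [-0.3, 0.3, 0.5]
width: 0.725
grip_force: 0.0
```

Emit:
carry_out:
  series: "-0.011 -0.024 0 0;-0.017 -0.04 0 0;-0.017 -0.04 0 0;-0.017 -0.04 0 0;-0.017 -0.04 0 0;-0.017 -0.04 0 0;-0.015 -0.04 0 0;0 0 0 0;0 0 0 0"
  jaw: 0.8

```text
time: 27.22
tool_pos: [0.4033, -0.1847, 0.2228]
tcp_rot: [-3.064, -0.687, 0.001]
wrist_force: [1.1, 0.4, -0.4]
width: 0.901
grip_force: 0.0
```

Run:
```python
from h import *
im,d=eyes.read_camera("side"); W=world("side",d); Z=W[...,2]
s=bot.read_state();print(s["tool_pos"],s["tcp_rot"])
def med(x,y,lo,hi,r):
    P=W[(np.hypot(W[...,0]-x,W[...,1]-y)<r)&(Z>lo)&(Z<hi)]; print(len(P),P.mean(0),np.median(P,0),(P.min(0)+P.max(0))/2) if len(P) else print(0)
    if len(P)>10:
        A=np.c_[P[:,:2]-P[:,:2].mean(0),np.ones(len(P))]; print(" plane",np.linalg.lstsq(A,P[:,2],rcond=None)[0].round(3))
med(.404,-.185,.058,.075,.04); med(.515,.079,.093,.12,.03);med(.507,.168,.095,.12,.035);med(.426,.071,.093,.12,.02)
cv2.imwrite("pics/s3.png",cv2.resize(im[90:270,180:330],None,fx=3.3,fy=3.3,interpolation=cv2.INTER_CUBIC))
```

```text
[ 0.40357697 -0.18440987  0.22291572] [-3.06422523e+00 -6.88582907e-01  4.07700424e-04]
174 [ 0.40260871 -0.18668561  0.06596657] [ 0.4022005  -0.18719886  0.06585035] [ 0.40325981 -0.18547448  0.06601847]
 plane [-0.012 -0.027  0.066]
0
68 [0.49523166 0.1728496  0.1029013 ] [0.49535354 0.1739419  0.10344146] [0.49639613 0.17109656 0.10275252]
 plane [-0.036 -0.04   0.103]
14 [0.42455606 0.06754343 0.10329918] [0.42556316 0.06703385 0.10469506] [0.42417243 0.06826009 0.10211973]
 plane [-0.309  0.231  0.103]
```

View pics/s3.png

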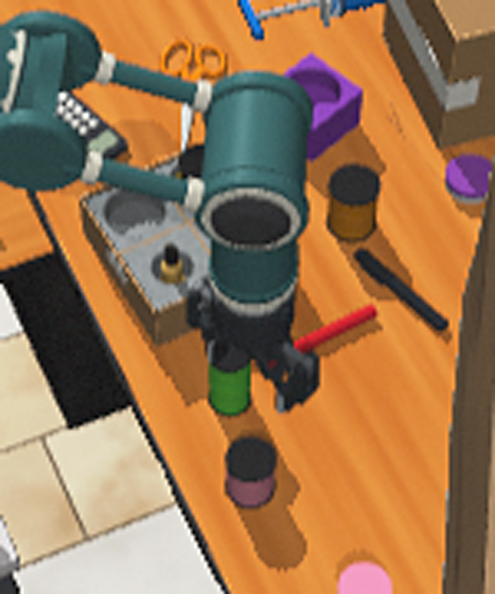

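The slim spool is hidden by the wrist in this view; I'll check it from the top camera. The tool is above the magenta short spool (250,470).

Emit:
carry_out:
  series: "0 0 -0.04 0;0 0 -0.04 0;0 0 -0.04 0;0 0 -0.025 0;0 0 -0.013 0;0 0 -0.009 0;0 0 0 0;0 0 0 0"

```text
time: 28.28
tool_pos: [0.4045, -0.1856, 0.0573]
tcp_rot: [3.064, 0.688, 0.002]
wrist_force: [0.7, -0.3, 0.2]
width: 0.902
grip_force: 0.0
```

Run:
```python
from h import *
im,d=eyes.read_camera("top"); W=world("top",d); Z=W[...,2]
def med(x,y,lo,hi,r):
    P=W[(np.hypot(W[...,0]-x,W[...,1]-y)<r)&(Z>lo)&(Z<hi)]; print(len(P),P.mean(0),(P.min(0)+P.max(0))/2) if len(P) else print(0)
    if len(P)>10:
        A=np.c_[P[:,:2]-P[:,:2].mean(0),np.ones(len(P))]; print(" plane",np.linalg.lstsq(A,P[:,2],rcond=None)[0].round(3))
med(.515,.079,.09,.12,.03);med(.507,.168,.09,.12,.04);med(.426,.071,.09,.12,.02);med(.46,.119,.06,.08,.1)
```

```text
185 [0.51315327 0.08029391 0.1025116 ] [0.51391587 0.0805161  0.09907278]
 plane [0.022 0.024 0.103]
327 [0.50610115 0.16628262 0.10219927] [0.50652974 0.16744257 0.0989059 ]
 plane [0.033 0.008 0.102]
22 [0.42432829 0.07039275 0.10063176] [0.42405431 0.07017579 0.09766666]
 plane [0.42  0.49  0.101]
2056 [0.45622328 0.11074505 0.06793933] [0.463792   0.11924368 0.07002955]
 plane [0.001 0.002 0.068]
```

All three tops are level at about 0.102 m. Now gripping the short spool.

Emit:
carry_out:
  series: "0 0 0 0;0 0 0 0;0 0 0 0;0 0 0 0;0 0 0 0;0 0 0.02 0;0 0 0.02 0;0 0 0.02 0;0 0 0 0;0 0 0 0"
  jaw: -1
  grip_force: 35

```text
time: 29.58
tool_pos: [0.4032, -0.185, 0.1157]
tcp_rot: [-3.065, -0.688, 0.001]
wrist_force: [-1.0, -0.0, -1.3]
width: 0.603
grip_force: 36.5
```

Emit:
carry_out:
  series: "0 0 0.03 0;0 0 0.04 0;0 0 0.04 0;0 0.024 0 0;0.002 0.04 0 0;0.002 0.04 0 0;0.002 0.04 0 0;0.002 0.04 0 0;0.002 0.04 0 0;0.002 0.04 0 0;0.002 0.04 0 0;0 0.03 0 0;0 0.01 0 0;0 0 0 0;0 0 0 0"

```text
time: 31.45
tool_pos: [0.4174, 0.1579, 0.2258]
tcp_rot: [3.065, 0.687, -0.002]
wrist_force: [-0.5, -0.2, -1.2]
width: 0.6
grip_force: 36.8
```

Run:
```python
from h import *
im,d=eyes.read_camera("side")
s=bot.read_state();print(s["tool_pos"],s["q"])
cv2.imwrite("pics/t1.png",cv2.resize(im[80:190,180:290],None,fx=4.5,fy=4.5,interpolation=cv2.INTER_CUBIC))
```

```text
[0.41754729 0.15781634 0.22600207] [ 3.05870193e-01 -1.66701519e-01  2.09039089e+00 -4.52739047e-04
  1.21844139e+00  1.43614555e+00]
```

View pics/t1.png

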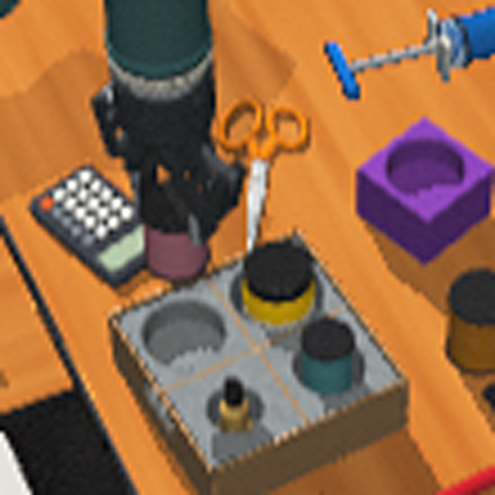

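The other three are seated and the short spool hangs upright (175,245) above the last well. Lowering it.

Emit:
carry_out:
  series: "0 0.001 -0.035 0;0 0 -0.035 0;0 0 -0.025 0;0 0 -0.015 0;0 0 -0.01 0;0 0 -0.006 0;0 0 -0.003 0;0 0 0 0;0 0 0 0"

```text
time: 32.62
tool_pos: [0.418, 0.16, 0.0978]
tcp_rot: [-3.065, -0.689, -0.002]
wrist_force: [-0.1, 0.6, -0.5]
width: 0.603
grip_force: 36.8
```

Emit:
carry_out:
  series: "0 0 -0.001 0;0 0 -0.001 0;0 0 -0.001 0;0 0 0 0;0 0 0 0"

```text
time: 33.25
tool_pos: [0.4183, 0.1602, 0.0954]
tcp_rot: [-3.065, -0.688, -0.002]
wrist_force: [-1.4, 0.4, 6.2]
width: 0.603
grip_force: 37.2
```

Contact. Releasing and retreating to the side, clear of the tray.

Emit:
carry_out:
  series: "0 0 0 0;0 0 0 0;0 0 0 0;0 0 0 0;0 0 0.015 0;0 0 0.035 0;0 0 0.04 0;0 0 0.04 0;0 -0.05 0 0;0 -0.05 0 0;0 -0.05 0 0;0 -0.05 0 0;0 -0.05 0 0;0 -0.05 0 0;0 -0.05 0 0;0 -0.05 0 0;0 -0.05 0 0;0 0 0 0;0 0 0 0"
  jaw: 0.7

```text
time: 35.62
tool_pos: [0.4174, -0.2899, 0.2247]
tcp_rot: [-3.065, -0.687, -0.0]
wrist_force: [0.1, 0.1, 1.2]
width: 0.849
grip_force: 0.0
```

Run:
```python
from h import *
im,d=eyes.read_camera("top"); W=world("top",d); Z=W[...,2]
def med(x,y,lo,hi,r):
    P=W[(np.hypot(W[...,0]-x,W[...,1]-y)<r)&(Z>lo)&(Z<hi)]; print(len(P),np.median(P,0).round(4)) if len(P) else print(0)
med(.418,.16,.09,.12,.035);med(.515,.079,.09,.12,.03);med(.507,.168,.09,.12,.04);med(.426,.071,.09,.12,.02);med(.429,-.077,.09,.12,.04);med(.66,.084,.06,.09,.04)
im,_=eyes.read_camera("side")
cv2.imwrite("pics/end.png",cv2.resize(im[80:280,170:320],None,fx=3,fy=3,interpolation=cv2.INTER_CUBIC))
```

```text
282 [0.4173 0.1608 0.1027]
182 [0.5138 0.0806 0.1026]
328 [0.5068 0.1663 0.1025]
21 [0.424  0.0702 0.1013]
221 [ 0.4285 -0.0757  0.1006]
309 [0.6582 0.0832 0.0756]
```

View pics/end.png

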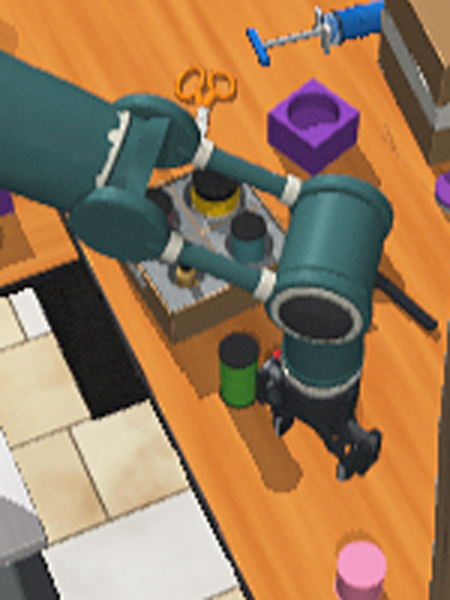

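The jar (215,190), slim spool (248,235), nozzle (185,275) and short spool (160,205, partly hidden) are all in their wells with tops at 0.101–0.103 m. The tall and wide spools haven't moved. Handing in.

```bash
python3 -c "
from workcell import bot
print(bot.finish_job())"
```

```text
the job is handed in; nothing more can be done
None
```

I packed the jar, nozzle, small slender spool and small squat spool upright in their wells, with all four tops measured level at about 0.102 m. The two larger spools were left where they stood, and the job is handed in at about 36 s.

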